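# Bring the square spice jar to the front and hold it there

### The job

Clear the way in front of the spice carousel: first lift away the empty jar without a cap that stands on the counter there and drop it into the wire basket. Then turn the carousel, whose handle is the centre knob, until the one square jar stands at the front, squarely over the tongue of the stand, and hold it still: finish with the gripper still firmly holding the carousel there. Leave the other things on the counter where they are.

Things in the scene. Friction and masses are not known exactly. Their poses are not given: they have to be found in the camera images.
- empty_jar: the empty jar: clear plastic cylinder without a cap, open at the top, 54 mm outside diameter, 100 mm high, wall 3 mm, about 70 g. It stands on the counter in front of the carousel (robot side), near the tongue. Origin: centre of its underside, z up along its axis. Gripped from above across the outside near its top it clears the jars behind it
- jar_mid (a point): the middle of the empty jar: on its axis, 50 mm above its underside
- basket: the wire basket: open steel mesh basket 200 mm (its x) by 180 mm (its y), 90 mm high, wall 4 mm, floor 4 mm thick, fixed to the counter, to the left or right of the carousel. Origin: centre of its underside, z up
- stand: fixed stand of the carousel: dark steel disc 190 mm in diameter, 14 mm high, with a flat tongue 24 mm wide that sticks out to its front, to 150 mm from the axis (30 mm beyond the tray's edge). Origin: on the turning axis, at counter height; z up; its own -x axis points along the tongue to the front
- front_place (a point): the front place: point fixed to the stand, 85 mm from the turning axis towards the tongue, 122 mm above the counter. The square jar is at the front when point square_jar is here
- square_jar (a point): centre of the square jar's cap top, 85 mm from the turning axis, 122 mm above the counter, turning with the tray. It is the only square jar of the five on the tray (44 mm wide, 98 mm tall, red cap 46 mm square); the other four are round, 44 mm across, 76 mm tall, tops 100 mm above the counter. All have red caps and stand 72 degrees apart
- carousel: turning part of the carousel: steel tray 240 mm in diameter, top 24 mm above the counter, jars and knob fixed to it. Origin: on the turning axis, 12 mm above the counter; z up; its x axis points to the square jar. Turns about the vertical at least half a turn either way; friction of about 0.06 N m keeps it where left. At first the square jar is 54 to 180 degrees off the front, either side
- knob (a point): centre of the knob, the handle of the carousel, on the turning axis, 151 mm above the counter: black round cylinder 40 mm in diameter, 36 mm high (133 to 169 mm above the counter), on a thin post. Turning it turns the tray. Being round it can be gripped from above at any yaw; it stands higher than all the jars
- masala_box: round lidded stainless masala box, 190 mm across, 82 mm high with its little lid button; stands across the counter from the wire basket, on the other side of the carousel; leave alone. Origin: centre of its underside
- capped_jar: closed round clear jar with a red cap, 54 mm across, 95 mm high, standing on the counter beside the carousel's front, its axis 105 mm or more from that of the empty jar; leave alone. Origin: centre of its underside
- capped_jar2: larger closed clear jar with red cap, 66 mm across, 120 mm high, to the right of the carousel, towards its rear; leave alone. Origin: centre of its underside
- tumbler: open steel tumbler, 68 mm across, 90 mm high, to the left of the carousel, towards its rear; leave alone. Origin: centre of its underside
- katori: small open steel bowl, 100 mm across, 40 mm high, near the robot; leave alone. Origin: centre of its underside
- tea_tin: plain aluminium tin, 74 mm across, 100 mm high, farther to the right of the carousel; leave alone. Origin: centre of its underside
- ladle: aluminium ladle lying flat, about 290 mm long, 26 mm high, near the robot on its left; leave alone. Origin: centre of its underside

How it is judged (in metres and radians):
On the way, in this order (a step that is already met when the one before it is completed fails the run):
1. the empty jar lies or stands in the wire basket, let go and at rest (x of jar_mid in the frame of basket between -0.095 and 0.095 m and y of jar_mid in the frame of basket between -0.085 and 0.085 m and z of jar_mid in the frame of basket below 0.075 m and contact force between the fingers and empty_jar below 0.1 N and linear speed of empty_jar below 0.05 m/s), for 0.2 s.
2. the square jar is at the front and the gripper holds the carousel still (horizontal distance between square_jar and front_place below 0.014 m and contact force between the fingers and carousel above 5 N and angular speed of carousel below 0.05 rad/s), for 0.3 s.
At the end, for the whole second after the job is handed in: Empty jar in the basket (middle inside its walls, under 75 mm above the counter), at rest, not touched; square jar within 14 mm (about 9 degrees) of the front place; carousel still (under 0.05 rad/s); fingers holding it with more than 5 N; other things within 30 mm of their start (all of step 1 and all of step 2); the arm keeps its last pose, push and grip.
It fails at once if one of the other things on the counter was moved more than 30 mm (distance of any of masala_box, capped_jar, capped_jar2, tumbler, katori, tea_tin, ladle from where it was at the start of the episode above 0.03 m).
It also fails if it takes over 64 s, if anything falls off the work surface, if the arm or the gripper's body presses on something with over 40 N, if the wrist force passes 120 N, or if a joint passes its speed limit or range.

### The arm

A 6-joint arm with a two-finger parallel gripper is mounted at the origin on the work surface. World frame = base frame: x ahead of the robot, y to its left, z up, the work surface at z = 0. Lengths are in m, angles in degrees, forces in N, time in s.
With the tool pointing down it reaches from about 0.4 to 0.825 m from the base axis. Payload 7 kg.
Tool frame: the origin (TCP) lies midway between the tips of the shut fingers; the grasp point (between the pads) lies r.hold_point_z behind it (r.hold_point_z is the distance from the TCP to the grasp point, in m); z points along the fingers, x is the direction in which the jaws open and shut, and the axes are right-handed (so a half turn about z gives the same grasp; the last joint's range is limited). The gripper opens to 88 mm and grips with 3 to 60 N. Pads are 19 mm wide; open, the fingers measure 130 mm over their backs; the gripper's body (78 mm by 193 mm) begins 47 mm behind the grasp point.
Start: joints at [-53.623, 20.546, 0.682, 0, -70.136, -16.507], TCP at [0.229, -0.635, 0.196] pointing down, gripper open.
Joint ranges: [-176.03, 176.03], [-82.01, 121.73], [-58.28, 71.71], [-173.87, 95.51], [-174.79, -0.11], [-173.66, 173.66]. Speed limits (degrees/s): [136.94, 136.94, 172.46, 180, 180, 180].

### API

Orientations are given as [roll, pitch, yaw] about the fixed x, y, z axes, in that order (R = Rz(yaw) Ry(pitch) Rx(roll)).
In Python, from plant import get_state, viewer, close_job, r gives the robot as it stands.
- The arm moves only by the tool apply_moves, never from a script. Its argument "plan" is a list of rows, each a list of 3 entries, a list of its own where there are three numbers: the closure in counts, from 0 (fully open) to 255 (shut), then the shift along the tool's x, y, z in units of 50 mm (1.0 is 50 mm), then the turn about the tool's z in units of 6 degrees (1.0 is 6 degrees). A call has 1 to 12 rows; each row shifts and turns the commanded pose from where the row before left it, along the tool's axes as they then stand; what a row does not reach is not made up. A row lasts 1/8 s, in which the tool goes at most 62.5 mm and 10.7 degrees, less where a joint would pass 70% of its speed; a pose out of reach is approached as far as the arm can. A call is refused whole if a number of a shift passes 1 or a number of a turn 1, either way. A call with a gripper value outside its range is refused whole. The fingers move at their own pace and stop on an object; "squeeze" is the grip in N (left out, the last holds). Time passes only in rows, so rows that do not move let the fingers close. It gives the time, the measured TCP pose, the force and the opening at its end, in the units of the state.
- get_state(): the state, without advancing time (a new reading comes with each control period).
- viewer.capture(name): name is "scene" or "top" or "wrist"; returns a dict with "frame" (400x640x3 uint8, blue, green, red), "K" (3x3 intrinsics, pixels), "D" ([k1, k2, p1, p2, k3] as OpenCV has them; the pictures are not rectified), "R" (3x3) and "t" (3): a world point X has camera coordinates R X + t; the wrist camera has in their place "mount" (4x4, takes a point from camera to tool coordinates, whose origin is the TCP and whose axes are the tool frame's). Camera axes: x right, y down, z forward; pixel columns grow to the right and rows downward; lengths in m; the calibration is good to about 2 mm. A picture is of the moment at which its call begins: read the wrist's pose just before it. There is no depth.
- close_job(): hands the job in, once; it reports no verdict.
The state is a dict: "time_s": time; "joints": joint angles; "qd": joint speeds; "joint_torque": joint torques, N m; "tcp_pos": TCP position; "eef_rot": TCP orientation; "contact_force": force on the tool from outside, world axes, zero at the start; "moment": the same for the moment, N m; "gripper_width": finger opening in m.
Only numpy, scipy, OpenCV 4.12 (cv2) and the standard library are available. Lean on these libraries where they do the work, as an engineer would, in place of code of your own. Each camera call takes 0.05 s, during which the arm holds its last target.

## Working session

There is one attempt and no reset: what is moved stays moved. The work goes in short steps, Python scripts to look and compute and a tool call to move; the robot and the scene stay as the last step left them, time stands still between calls to the robot, and variables do not carry over. Pictures are saved under pics/ and viewed, and the job is handed in when it is done.

Besides the shell and the picture viewer there is one more tool, called as name([rows], argument=value, ...), one row to a line, values as JSON. apply_moves: Moves the arm, as the interface text tells. Its arguments: {"type":"object","properties":{"plan":{"type":"array","items":{"type":"array"}},"squeeze":{"type":"number"}},"required":["plan"]}

```bash
ls; mkdir -p pics
python3 - <<'E'
from plant import get_state, viewer, r
import cv2
print(get_state()); print(r.hold_point_z)
for n in ("scene","top","wrist"):
    c=viewer.capture(n); cv2.imwrite(f"pics/{n}0.png",c["frame"])
    print(n,{k:(v.tolist() if hasattr(v,'tolist') else v) for k,v in c.items() if k!="frame"})
E
```

```text
pics
{'time_s': 0.0, 'joints': array([-5.36230286e+01,  2.05904116e+01,  6.35082573e-01, -2.00811684e-02,
       -7.01353517e+01, -1.65061670e+01]), 'qd': array([ 0.04753141, -0.0227374 ,  0.03859275,  0.05950683,  0.02749655,
        0.03098668]), 'joint_torque': array([ 8.41993005e-04, -5.82717955e+01,  2.93066114e+01,  6.99734107e+00,
        6.89045613e-03, -2.41413736e-04]), 'tcp_pos': array([ 0.2292208 , -0.63433059,  0.19554434]), 'eef_rot': array([-1.79992333e+02, -9.23075990e-02,  1.09863960e+02]), 'contact_force': array([ 1.10460737,  0.6798946 , -0.09568458]), 'moment': array([ 0.0045387 , -0.03179546,  0.00246693]), 'gripper_width': 0.0874517574493406}
0.0188
scene {'K': [[506.77123160738614, 0.0, 317.1817863206841], [0.0, 506.77123160738614, 206.5691328277472], [0.0, 0.0, 1.0]], 'D': [-0.16559193206063832, 0.0, 0.0, 0.0, 0.0], 'R': [[0.27594426355375573, 0.9611053070941065, -0.011460893827202865], [0.5819439702466392, -0.1765489597246596, -0.793833534384709], [-0.7649810317291235, 0.21238421197368595, -0.6080271109078625]], 't': [-0.14617462336947243, -0.2218542949148221
[... 245 characters left out ...]
0.01741689024225119], [-0.9983964993051658, -0.026757063316215995, -0.04988476458681592], [0.05032646403814885, -0.016096111984252037, -0.998603105440999]], 't': [-0.019136663750570763, 0.5388364068448053, 1.1143054189597932]}
wrist {'K': [[337.15917867646215, 0.0, 317.49061300876207], [0.0, 337.15917867646215, 198.2808005114753], [0.0, 0.0, 1.0]], 'D': [-0.03919261519477799, 0.0, 0.0, 0.0, 0.0], 'mount': [[0.9999994024045965, 0.0001647032682292963, 0.0010807697642595303, -0.0012542940408698522], [-0.0004590899450542365, 0.9604618487794837, 0.2784112538593201, -0.07470517929111302], [-0.0009921828824631946, -0.2784115836525662, 0.960461350425512, -0.18708361254715378], [0.0, 0.0, 0.0, 1.0]]}
```

View pics/top0.png

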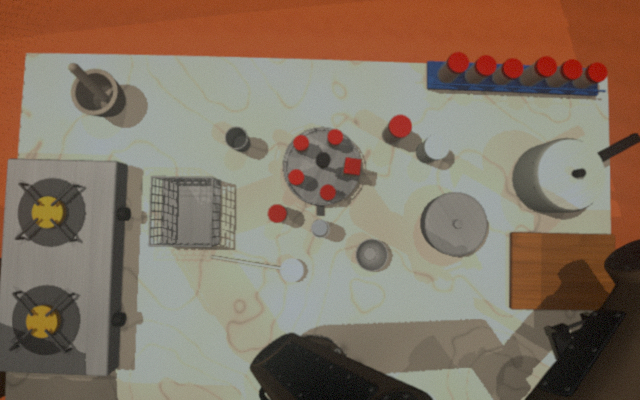

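View pics/scene0.png

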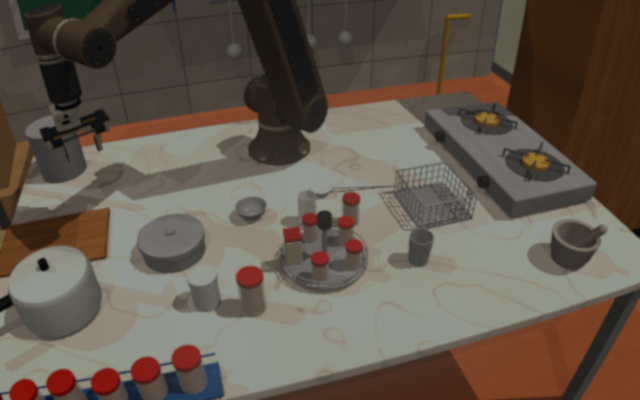

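View pics/wrist0.png

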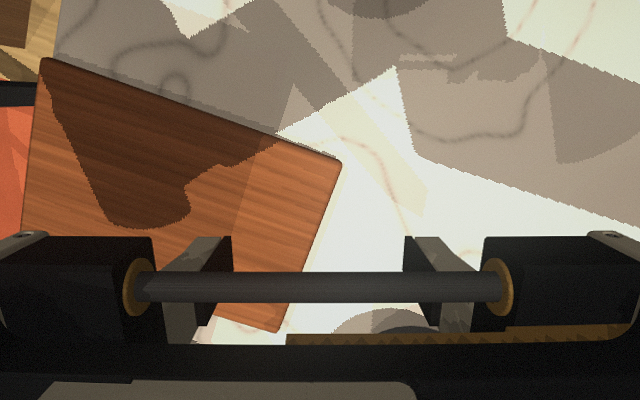

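The top view shows the knob near (322,159), the square cap near (353,167), the tongue near (320,210), the empty jar near (320,228), the capped jar near (277,213) and the basket near (195,212). Next I'll zoom in and measure.

```bash
cat > h.py <<'E'
import numpy as np, cv2
from plant import get_state, viewer, r
from scipy.spatial.transform import Rotation as Ro
def ray(c,uv):
    n=cv2.undistortPoints(np.array([[uv]],float),c["K"] if isinstance(c["K"],np.ndarray) else np.array(c["K"]),np.array(c["D"],float))[0,0]
    d=np.array([n[0],n[1],1.]); 
    if "mount" in c:
        s=c["state"]; Rt=Ro.from_euler('xyz',s["eef_rot"],degrees=True).as_matrix(); M=np.array(c["mount"])
        return Rt@M[:3,3]+s["tcp_pos"], Rt@M[:3,:3]@d
    R=np.array(c["R"]);t=np.array(c["t"]); return -R.T@t, R.T@d
def onz(c,uv,z):
    o,d=ray(c,uv); return o+d*(z-o[2])/d[2]
def proj(c,X):
    return cv2.projectPoints(np.array([X],float),cv2.Rodrigues(np.array(c["R"]))[0],np.array(c["t"],float),np.array(c["K"]),np.array(c["D"],float))[0].ravel()
def reds(c):
    h=cv2.cvtColor(c["frame"],cv2.COLOR_BGR2HSV); b=c["frame"].astype(int)
    m=((b[...,2]>110)&(b[...,1]<60)&(b[...,0]<70)).astype(np.uint8)
    n,l,s,ce=cv2.connectedComponentsWithStats(m)
    return m,[(s[i,4],s[i,:4].tolist(),ce[i]) for i in range(1,n) if s[i,4]>30]
E
python3 - <<'E'
from h import *
c=viewer.capture("top")
f=c["frame"]
cv2.imwrite("pics/topcrop.png",cv2.resize(f[115:265,140:390],None,fx=3.2,fy=3.2,interpolation=cv2.INTER_CUBIC))
m,L=reds(c)
for a in L: 
    if 100<a[2][1]<260: print(a, onz(c,a[2],.1).round(4), onz(c,a[2],.122).round(4))
c=viewer.capture("scene")
cv2.imwrite("pics/scenecrop.png",cv2.resize(c["frame"][160:310,230:480],None,fx=3.2,fy=3.2,interpolation=cv2.INTER_CUBIC))
m,L=reds(c)
for a in L: print(a, onz(c,a[2],.1).round(4))
E
```

```text
(np.int32(367), [389, 116, 22, 22], array([399.75749319, 126.25885559])) [ 0.7475 -0.2349  0.1   ] [ 0.7419 -0.2297  0.122 ]
(np.int32(170), [328, 130, 15, 15], array([334.77647059, 136.99411765])) [ 0.7103 -0.0478  0.1   ] [ 0.7055 -0.0465  0.122 ]
(np.int32(164), [294, 136, 14, 14], array([300.61585366, 142.70121951])) [0.6909 0.0497 0.1   ] [0.6865 0.0489 0.122 ]
(np.int32(235), [344, 158, 17, 17], array([352.11489362, 165.98723404])) [ 0.628  -0.0993  0.1   ] [ 0.625  -0.0969  0.122 ]
(np.int32(179), [289, 170, 15, 15], array([295.82681564, 177.16759777])) [0.5915 0.0605 0.1   ] [0.5892 0.0595 0.122 ]
(np.int32(178), [321, 185, 15, 15], array([327.65730337, 192.17977528])) [ 0.5511 -0.0312  0.1   ] [ 0.5497 -0.0303  0.122 ]
(np.int32(226), [269, 205, 17, 17], array([277.19026549, 213.24336283])) [0.4875 0.1102 0.1   ] [0.4874 0.1082 0.122 ]
(np.int32(116), [343, 193, 16, 9], array([350.94827586, 197.12068966])) [0.5041 0.1101 0.1   ]
(np.int32(100), [303, 213, 13, 10], array([309.29, 217.33])) [ 0.5594 -0.0299  0.1   ]
(np.int32(121), [338, 216, 16, 10], array([345.87603306, 220.
[... 298 characters left out ...]
.7201 -0.0473  0.1   ]
(np.int32(371), [237, 267, 25, 18], array([249.02156334, 275.50134771])) [ 0.7341 -0.2286  0.1   ]
(np.int32(633), [545, 327, 25, 68], array([557.11690363, 358.42496051])) [1.1701 0.3422 0.1   ]
(np.int32(496), [172, 346, 28, 23], array([185.46774194, 356.72177419])) [ 0.9335 -0.4     0.1   ]
(np.int32(498), [131, 357, 28, 24], array([144.57831325, 368.69076305])) [ 0.9427 -0.4865  0.1   ]
(np.int32(496), [91, 369, 28, 23], array([104.5625, 379.9375])) [ 0.9515 -0.5706  0.1   ]
(np.int32(481), [46, 370, 28, 23], array([ 59.61122661, 380.86486486])) [ 0.9331 -0.6676  0.1   ]
(np.int32(418), [9, 379, 26, 21], array([ 22.20095694, 390.        ])) [ 0.9406 -0.7502  0.1   ]
```

View pics/topcrop.png

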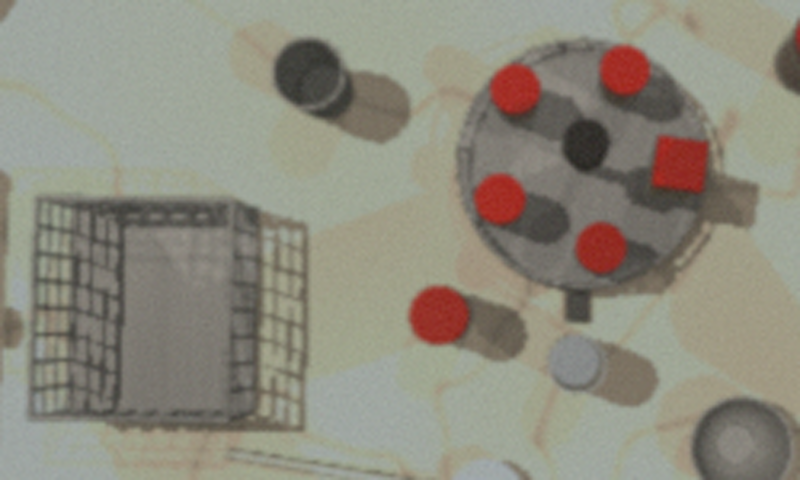

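View pics/scenecrop.png

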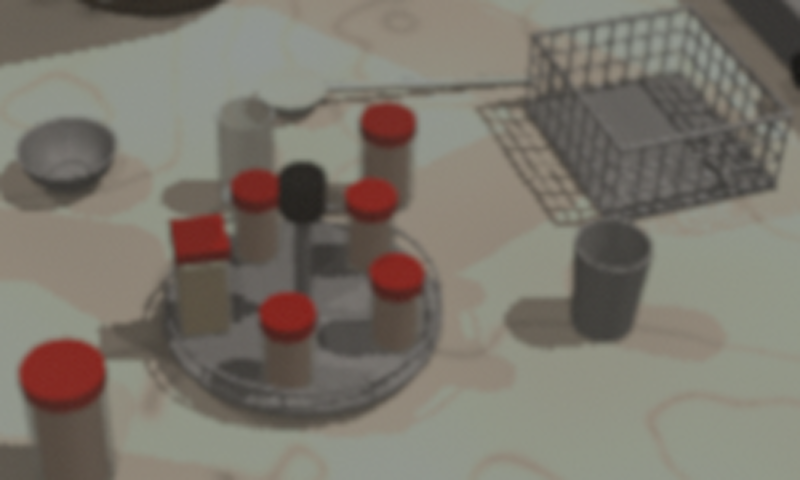

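Run:
```python
from h import *
from scipy.optimize import least_squares
c=viewer.capture("top")
print("cam",ray(c,(320,200))[0])
m,L=reds(c)
P=[]
for a in L:
    u,v=a[2]
    if 280<u<360 and 130<v<200: P.append(onz(c,(u,v),.122 if a[0]>210 else .1)[:2]); print(a[0],P[-1])
P=np.array(P)
s=least_squares(lambda p:np.hypot(*(P-p[:2]).T)-.085,[.63,-.01]); A=s.x; print("axis",A,s.fun)
for p in P: print(np.degrees(np.arctan2(*(p-A)[::-1])))
g=cv2.cvtColor(c["frame"],cv2.COLOR_BGR2GRAY)
k=(g<60).astype(np.uint8); k[:, :305]=0;k[:,340:]=0;k[:145]=0;k[175:]=0
n,l,st,ce=cv2.connectedComponentsWithStats(k); i=1+np.argmax(st[1:,4]); print("knob",st[i],ce[i],onz(c,ce[i],.165))
toC=lambda x,y:(140+(x+.5)/3.2-.5,115+(y+.5)/3.2-.5)
for n,x,y,z in [("tongueL",566,320,.014),("tongueR",591,320,.014),("jar",575,361,.1),("tumb",312,75,.09),("capj",439,315,.095),
 ("bBL",38,198,.09),("bBR",258,205,.09),("bFL",28,418,.09),("bFR",250,424,.09),
 ("fl0",122,226,.004),("fl1",229,226,.004),("fl2",122,408,.004),("fl3",229,410,.004)]:
    print(n,onz(c,toC(x,y),z).round(4))
cv2.imwrite("pics/jarzoom.png",cv2.resize(cv2.convertScaleAbs(c["frame"][195:255,290:350],alpha=1.3),None,fx=9,fy=9,interpolation=cv2.INTER_CUBIC))
```

```text
cam [0.48238929 0.01322633 1.13996188]
169 [ 0.7106033  -0.04736149]
165 [0.69086365 0.04955643]
234 [ 0.62495753 -0.09676502]
177 [0.59155651 0.06025807]
177 [ 0.55091465 -0.03087965]
axis [ 0.63359724 -0.01278146] [-0.00058607 -0.00035099 -0.00057322 -0.00072547 -0.00035985]
-24.1827475477533
47.42801328534014
-95.87357271226095
119.92424438465197
-167.65339527684276
knob [316 152  14  16 160] [322.725  159.7625] [ 0.63345688 -0.01307886  0.165     ]
tongueL [ 0.4868 -0.0024  0.014 ]
tongueR [ 0.4874 -0.0264  0.014 ]
jar [ 0.4504 -0.0101  0.1   ]
tumb [0.7012 0.2335 0.09  ]
capj [0.488  0.1117 0.095 ]
bBL [0.5832 0.4755 0.09  ]
bBR [0.5822 0.2774 0.09  ]
bFL [0.3866 0.4751 0.09  ]
bFR [0.3867 0.277  0.09  ]
fl0 [0.5664 0.4302 0.004 ]
fl1 [0.5692 0.3263 0.004 ]
fl2 [0.3909 0.4225 0.004 ]
fl3 [0.3918 0.3193 0.004 ]
```

View pics/jarzoom.png

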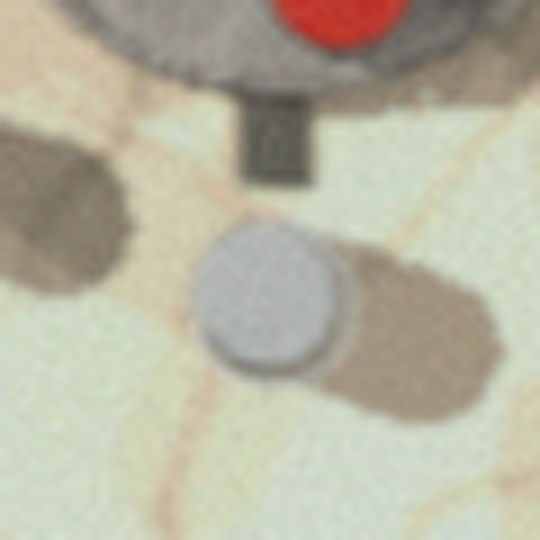

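Two estimates of the axis agree: the cap-circle fit gives (0.6336, -0.0128) and the knob gives (0.6335, -0.0131). The tongue points along about -x. The square jar is at -95.9°, so it needs about -83.5°. The basket centre is near (0.485, 0.376) and the empty jar near (0.449, -0.010). First I'll move the gripper above the jar.

apply_moves([
  [0, [0, 0, -0.2], 1],
  [0, [0, 0, -0.2], 1],
  [0, [0, 0, -0.2], 1],
  [0, [0, 0, 0], 0.3],
  [0, [0.9, 0.3, 0], 0],
  [0, [0.9, 0.3, 0], 0],
  [0, [0.9, 0.3, 0], 0],
  [0, [0.9, 0.3, 0], 0],
  [0, [0.9, 0.3, 0], 0],
  [0, [0.9, 0.3, 0], 0],
  [0, [0.9, 0.3, 0], 0],
  [0, [0.9, 0.3, 0], 0],
], squeeze=15)

```text
time_s: 1.8
tcp_pos: [0.349, -0.2731, 0.2261]
eef_rot: [180.0, -0.0, 90.1]
contact_force: [0.3, 0.3, -0.1]
gripper_width: 0.0876
```

apply_moves([
  [0, [0.9, 0.3, 0], 0],
  [0, [0.9, 0.3, 0], 0],
  [0, [0.9, 0.3, 0], 0],
  [0, [0.9, 0.3, 0], 0],
  [0, [0.8, 0.2, 0], 0],
  [0, [0, 0, 0], 0],
  [0, [0, 0, 0], 0],
])

```text
time_s: 2.68
tcp_pos: [0.4183, -0.0546, 0.2261]
eef_rot: [-180.0, 0.0, 90.2]
contact_force: [0.1, -0.2, 0.5]
gripper_width: 0.0877
```

```bash
cat > wl.py <<'E'
import sys
from h import *
s=get_state(); c=viewer.capture("wrist"); c["state"]=s
cv2.imwrite(f"pics/{sys.argv[1]}.png",c["frame"])
print(s["time_s"],s["tcp_pos"].round(4),s["eef_rot"].round(2),s["gripper_width"],s["contact_force"].round(2),s["joints"].round(1))
import pickle; pickle.dump(c,open("w.pkl","wb"))
E
python3 wl.py w1
```

```text
2.675 [ 0.4183 -0.0546  0.2261] [-1.7996e+02  1.0000e-02  9.0160e+01] 0.08768798898602147 [ 0.14 -0.23  0.49] [  19.6   -5.5  -26.1   -0.   -69.4 -109.4]
```

View pics/w1.png

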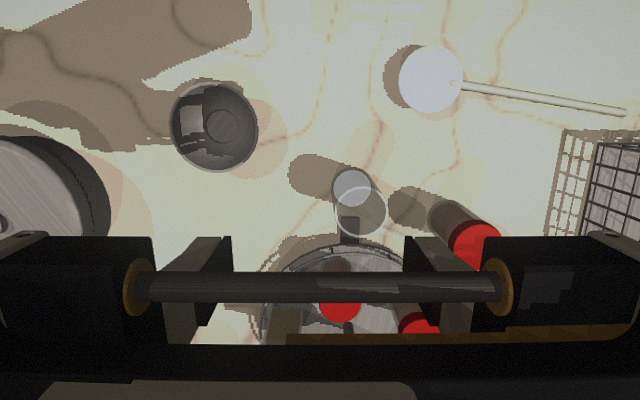

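The wrist view shows the open jar's rim circle centred near (360,211) and its bottom disc near (352,188). The round caps sit behind it, and the capped jar is at (477,245).

Run:
```python
from h import *
import pickle; c=pickle.load(open("w.pkl","rb"))
for uv,z in [((360,211),.1),((333,211),.1),((386,211),.1),((352,188),.003),((333,188),.003),((371,188),.003)]: print(uv,onz(c,uv,z).round(4))
t=viewer.capture("top"); print(onz(t,(319.0,227.1),.003).round(4))
```

```text
(360, 211) [ 0.4474 -0.0136  0.1   ]
(333, 211) [ 0.4475 -0.0401  0.1   ]
(386, 211) [0.4474 0.0119 0.1   ]
(352, 188) [ 0.449  -0.0118  0.003 ]
(333, 188) [ 0.4491 -0.0356  0.003 ]
(371, 188) [0.449  0.0121 0.003 ]
[ 0.4486 -0.0112  0.003 ]
```

All three readings put the jar at about (0.448, -0.012), and the widths match (52 mm rim, 48 mm inside). Next: centre over it, descend and grip.

apply_moves([
  [0, [0.84, 0.6, 0], 0],
  [0, [0, 0, 0], 0],
  [0, [0, 0, 0.6], 0],
  [0, [0, 0, 0.6], 0],
  [0, [0, 0, 0.6], 0],
  [0, [0, 0, 0.6], 0],
  [0, [0, 0, 0.5], 0],
  [0, [0, 0, 0.3], 0],
  [0, [0, 0, 0], 0],
])

```text
time_s: 3.9
tcp_pos: [0.4474, -0.0139, 0.0656]
eef_rot: [-179.9, 0.1, 90.0]
contact_force: [-0.1, -0.4, 0.2]
gripper_width: 0.0874
```

apply_moves([
  [140, [0, 0, 0], 0],
  [140, [0, 0, 0], 0],
  [140, [0, 0, 0], 0],
  [140, [0, 0, 0], 0],
  [140, [0, 0, 0], 0],
  [140, [0, 0, 0], 0],
], squeeze=15)

```text
time_s: 4.65
tcp_pos: [0.449, -0.0123, 0.0667]
eef_rot: [180.0, -0.0, 90.1]
contact_force: [-0.2, 1.1, 2.1]
gripper_width: 0.0528
```

The width is 53 mm, so the jar is between the pads. Lifting straight up.

apply_moves([
  [140, [0, 0, -0.3], 0],
  [140, [0, 0, -0.5], 0],
  [140, [0, 0, -0.6], 0],
  [140, [0, 0, -0.6], 0],
  [140, [0, 0, -0.6], 0],
  [140, [0, 0, -0.6], 0],
  [140, [0, 0, 0], 0],
])

```text
time_s: 5.52
tcp_pos: [0.4497, -0.0122, 0.2284]
eef_rot: [179.8, -0.1, 90.1]
contact_force: [0.3, -0.4, -1.4]
gripper_width: 0.0525
```

```bash
python3 wl.py w2
```

```text
5.525 [ 0.4497 -0.0122  0.2284] [ 1.798e+02 -6.000e-02  9.008e+01] 0.05246202718652743 [ 0.26 -0.38 -1.35] [  23.7   -2.7  -23.3    0.   -69.2 -113.6]
```

View pics/w2.png

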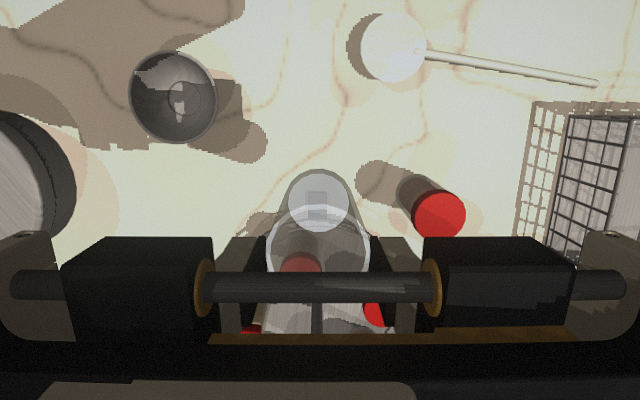

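The jar hangs upright between the fingers at (318,220). Moving to above the basket now, with the jar's bottom at about 0.16, higher than everything on the way.

apply_moves([
  [140, [0.8, 0.07, 0], 0],
  [140, [0.8, 0.07, 0], 0],
  [140, [0.8, 0.07, 0], 0],
  [140, [0.8, 0.07, 0], 0],
  [140, [0.8, 0.07, 0], 0],
  [140, [0.8, 0.07, 0], 0],
  [140, [0.8, 0.07, 0], 0],
  [140, [0.8, 0.07, 0], 0],
  [140, [0.7, 0.07, 0], 0],
  [140, [0.6, 0.07, 0], 0],
  [140, [0, 0, 0], 0],
  [140, [0, 0, 0], 0],
])

```text
time_s: 7.08
tcp_pos: [0.4826, 0.3718, 0.225]
eef_rot: [-179.9, 0.1, 90.1]
contact_force: [-0.0, -0.8, -0.6]
gripper_width: 0.0526
```

```bash
python3 wl.py w3; python3 -c "
from h import *
for n in ('top','scene'):
  c=viewer.capture(n); f=c['frame']; f=f[150:280,120:270] if n=='top' else f[120:260,360:510]
  cv2.imwrite('pics/%s3.png'%n,cv2.resize(f,None,fx=4,fy=4,interpolation=cv2.INTER_CUBIC))"
```

```text
7.075 [0.4826 0.3718 0.225 ] [-1.799e+02  1.100e-01  9.008e+01] 0.05256153198916469 [-0.02 -0.82 -0.57] [  56.    13.5   -5.4   -0.   -71.2 -145.9]
```

View pics/w3.png

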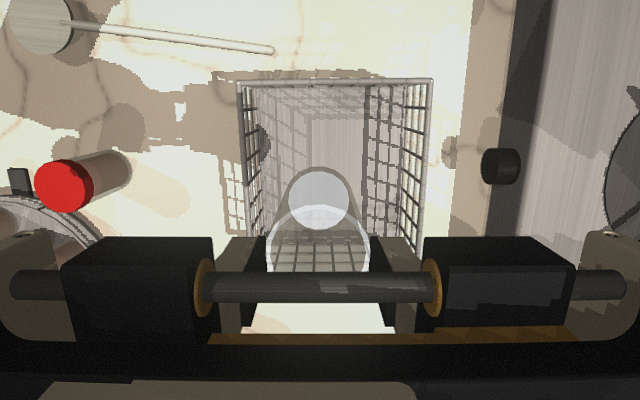

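View pics/scene3.png

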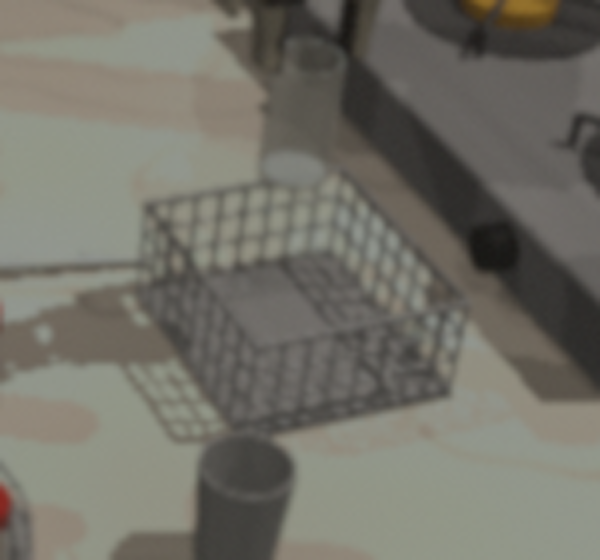

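View pics/top3.png

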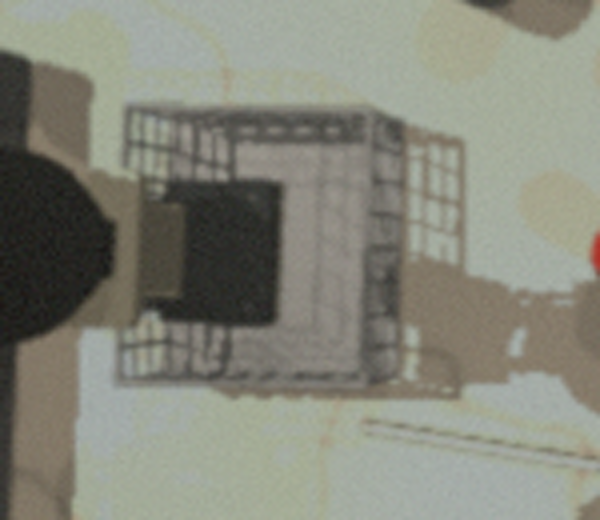

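Run:
```python
from h import *
import pickle; c=pickle.load(open("w.pkl","rb"))
for uv in [(240,82),(432,80)]: print("w",onz(c,uv,.09).round(4))
t=viewer.capture("top")
for uv,z in [((125,105),.09),((370,105),.09),((118,382),.09),((367,384),.09),((402,122),.0),((400,384),0)]:
    print(uv,onz(t,(uv[0]/4+120,uv[1]/4+150),z).round(4))
```

```text
w [0.3912 0.3001 0.09  ]
w [0.3889 0.475  0.09  ]
(125, 105) [0.584  0.4763 0.09  ]
(370, 105) [0.5887 0.3    0.09  ]
(118, 382) [0.3861 0.472  0.09  ]
(367, 384) [0.3896 0.2943 0.09  ]
(402, 122) [0.5852 0.2992 0.    ]
(400, 384) [0.3823 0.2929 0.    ]
```

The rim seen in both views puts the basket centre at (0.487, 0.386), 180 mm wide along world y. My earlier edge was the floor line. Shifting by 14 mm, lowering the jar into the basket and letting go.

apply_moves([
  [140, [0.28, 0.08, 0], 0],
  [140, [0, 0, 0], 0],
  [140, [0, 0, 0.5], 0],
  [140, [0, 0, 0.5], 0],
  [140, [0, 0, 0.5], 0],
  [140, [0, 0, 0.5], 0],
  [140, [0, 0, 0.5], 0],
  [140, [0, 0, 0.3], 0],
  [140, [0, 0, 0.2], 0],
  [140, [0, 0, 0], 0],
  [140, [0, 0, 0], 0],
])

```text
time_s: 8.65
tcp_pos: [0.4876, 0.387, 0.0773]
eef_rot: [179.9, -0.1, 90.1]
contact_force: [-0.2, -0.2, -1.2]
gripper_width: 0.0524
```

apply_moves([
  [40, [0, 0, 0], 0],
  [40, [0, 0, 0], 0],
  [40, [0, 0, 0], 0],
  [40, [0, 0, 0], 0],
  [40, [0, 0, 0], 0],
])

```text
time_s: 9.28
tcp_pos: [0.4872, 0.3865, 0.0765]
eef_rot: [180.0, 0.0, 90.1]
contact_force: [0.4, 0.3, 0.4]
gripper_width: 0.0742
```

apply_moves([
  [40, [0, 0, -0.3], 0],
  [40, [0, 0, -0.6], 0],
  [40, [0, 0, -0.6], 0],
  [40, [0, 0, -0.6], 0],
  [40, [0, 0, -0.6], 0],
  [40, [0, 0, -0.3], 0],
  [40, [0, 0, 0], 0],
])

```text
time_s: 10.15
tcp_pos: [0.4875, 0.3869, 0.2277]
eef_rot: [179.9, -0.1, 90.1]
contact_force: [0.7, -0.6, -1.1]
gripper_width: 0.0736
```

```bash
python3 wl.py w4; python3 -c "
from h import *
c=viewer.capture('scene'); f=c['frame'][120:260,360:510]
cv2.imwrite('pics/scene4.png',cv2.resize(f,None,fx=4,fy=4,interpolation=cv2.INTER_CUBIC))"
```

```text
10.15 [0.4875 0.3869 0.2277] [ 1.7992e+02 -1.1000e-01  9.0070e+01] 0.07363447664206729 [ 0.69 -0.63 -1.07] [  56.4   14.5   -3.7    0.   -71.6 -146.3]
```

View pics/scene4.png

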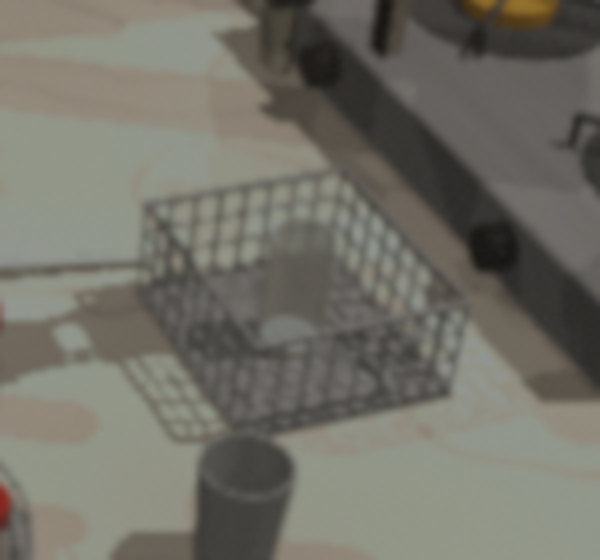

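View pics/w4.png

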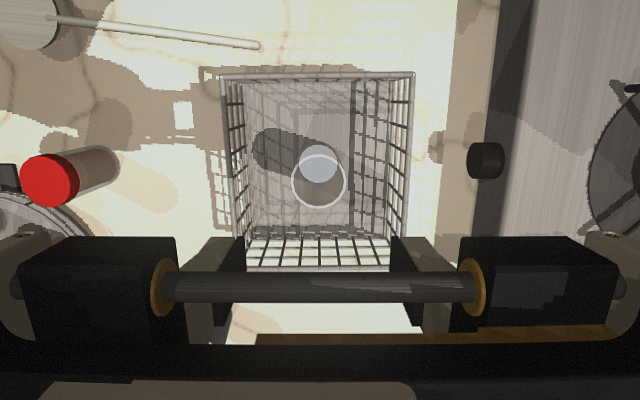

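The jar stands upright in the basket: rim at (318,181) in the wrist view, and the scene view agrees. Now to the knob: travel at the same height, then turn to yaw 140° so there is room for -83.5°.

apply_moves([
  [0, [-0.8, 0.29, 0], 0],
  [0, [-0.8, 0.29, 0], 0],
  [0, [-0.8, 0.29, 0], 0],
  [0, [-0.8, 0.29, 0], 0],
  [0, [-0.8, 0.29, 0], 0],
  [0, [-0.8, 0.29, 0], 0],
  [0, [-0.8, 0.29, 0], 0],
  [0, [-0.8, 0.29, 0], 0],
  [0, [-0.8, 0.29, 0], 0],
  [0, [-0.8, 0.29, 0], 0],
  [0, [0, 0, 0], 0],
  [0, [0, 0, 0], 0],
])

```text
time_s: 11.75
tcp_pos: [0.632, -0.0134, 0.225]
eef_rot: [-179.9, 0.0, 90.0]
contact_force: [0.0, -0.6, -0.7]
gripper_width: 0.0876
```

apply_moves([
  [0, [0, 0, 0], -1],
  [0, [0, 0, 0], -1],
  [0, [0, 0, 0], -1],
  [0, [0, 0, 0], -1],
  [0, [0, 0, 0], -1],
  [0, [0, 0, 0], -1],
  [0, [0, 0, 0], -1],
  [0, [0, 0, 0], -1],
  [0, [0, 0, 0], -0.3],
  [0, [0, 0, 0], 0],
  [0, [0, 0, 0], 0],
])

```text
time_s: 13.12
tcp_pos: [0.6325, -0.013, 0.2264]
eef_rot: [-180.0, -0.0, 139.8]
contact_force: [-0.8, 0.1, -0.3]
gripper_width: 0.0874
```

```bash
python3 wl.py w5
python3 - <<'E'
from h import *
s=get_state(); A=np.array([.6335,-.013]); y=np.radians(s["eef_rot"][2]); d=A-s["tcp_pos"][:2]
print("tool x,y units", (d@[np.cos(y),np.sin(y)])/.05, (d@[np.sin(y),-np.cos(y)])/.05)
t=viewer.capture("top"); cv2.imwrite("pics/top5.png",cv2.resize(t["frame"][115:265,220:420],None,fx=4,fy=4))
E
```

```text
13.125 [ 0.6325 -0.013   0.2264] [-1.8000e+02 -1.0000e-02  1.3981e+02] 0.08743146199753113 [-0.81  0.05 -0.32] [ 16.5  15.6  -2.4  -0.  -72.  -56.7]
tool x,y units -0.012216128918267522 0.01409057187502553
```

View pics/w5.png

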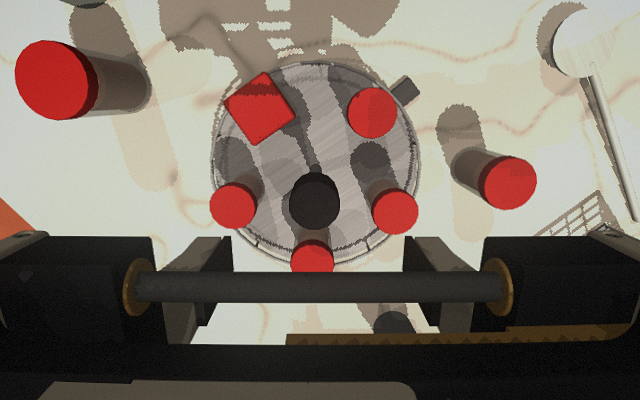

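View pics/top5.png

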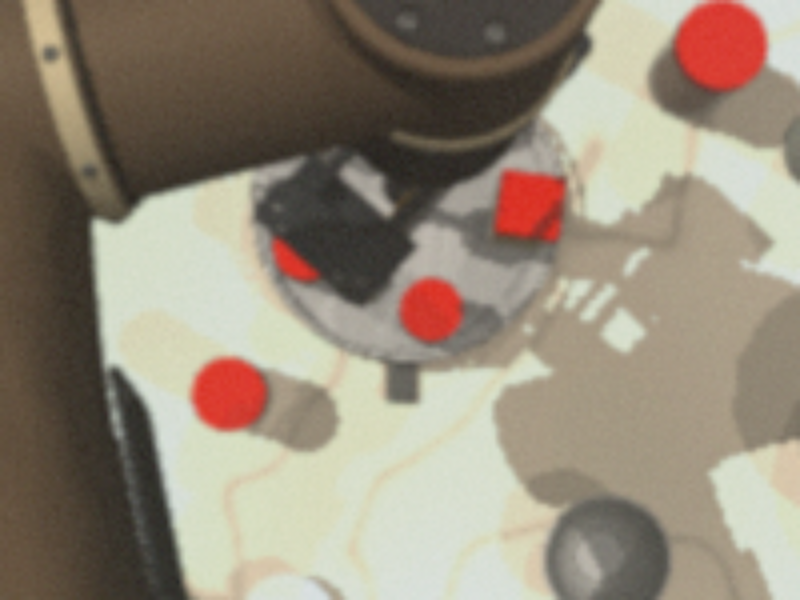

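The wrist view shows the knob top at (314,201), the tongue at (405,90) and the square cap at (260,108). I'll check the knob and tongue from this view before going down.

Run:
```python
from h import *
import pickle; c=pickle.load(open("w.pkl","rb"))
print(onz(c,(314,198),.169), onz(c,(260,108),.122), onz(c,(405,90),.014))
```

```text
[ 0.6323588 -0.0189079  0.169    ] [ 0.62526484 -0.09790553  0.122     ] [ 0.50090389 -0.01634807  0.014     ]
```

Run:
```python
from h import *
import pickle; c=pickle.load(open("w.pkl","rb"))
f=c["frame"][160:240,270:360]; cv2.imwrite("pics/knob.png",cv2.resize(cv2.convertScaleAbs(f,alpha=2.5),None,fx=7,fy=7,interpolation=cv2.INTER_CUBIC))
```

```text
(no output)
```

View pics/knob.png

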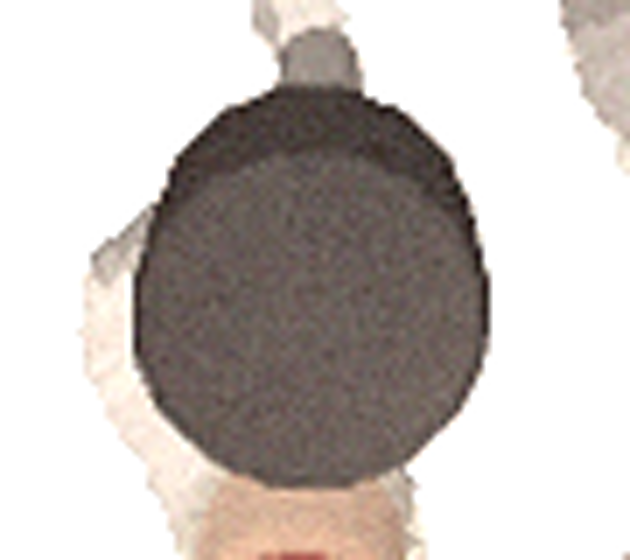

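The true centre of the knob's top is (314.7,205.4), which gives about (0.636, -0.0145), within 3 mm of the axis. Lowering so the pads cover the knob, then closing.

apply_moves([
  [0, [0, 0, 0.4], 0],
  [0, [0, 0, 0.5], 0],
  [0, [0, 0, 0.5], 0],
  [0, [0, 0, 0.3], 0],
  [0, [0, 0, 0.1], 0],
  [0, [0, 0, 0], 0],
])

```text
time_s: 13.98
tcp_pos: [0.633, -0.0133, 0.1368]
eef_rot: [180.0, 0.0, 139.9]
contact_force: [0.4, 0.3, -0.0]
gripper_width: 0.0877
```

apply_moves([
  [255, [0, 0, 0], 0],
  [255, [0, 0, 0], 0],
  [255, [0, 0, 0], 0],
  [255, [0, 0, 0], 0],
  [255, [0, 0, 0], 0],
  [255, [0, 0, 0], 0],
  [255, [0, 0, 0], 0],
  [255, [0, 0, 0], 0],
], squeeze=30)

```text
time_s: 14.98
tcp_pos: [0.6346, -0.0148, 0.1367]
eef_rot: [180.0, 0.2, 139.9]
contact_force: [7.7, -7.7, -5.1]
gripper_width: 0.0373
```

Gripped at 37 mm. There is an 11 N side load along -tool x, so I'll ease 2 mm that way and then start turning slowly.

apply_moves([
  [255, [-0.04, 0, 0], 0],
  [255, [0, 0, 0], 0],
  [255, [0, 0, 0], 0.5],
  [255, [0, 0, 0], 0.7],
  [255, [0, 0, 0], 0.7],
  [255, [0, 0, 0], 0.7],
  [255, [0, 0, 0], 0.4],
  [255, [0, 0, 0], 0],
  [255, [0, 0, 0], 0],
])

```text
time_s: 16.1
tcp_pos: [0.6341, -0.0143, 0.1366]
eef_rot: [180.0, -0.0, 121.9]
contact_force: [0.9, 1.0, 2.3]
gripper_width: 0.0377
```

```bash
cat > ang.py <<'E'
from h import *
import sys
A=np.array([.6336,-.0128])
s=get_state(); print(s["time_s"],s["tcp_pos"].round(4),s["eef_rot"].round(2),s["gripper_width"],s["contact_force"].round(1),s["joints"].round(1))
for n in ("top","scene"):
    c=viewer.capture(n); m,L=reds(c); print(n)
    for a in L:
        for z in (.1,.122):
            p=onz(c,a[2],z)[:2]-A; d=np.hypot(*p)
            if d<.105: print(a[0],z,"r",round(d,3),"ang",np.degrees(np.arctan2(p[1],p[0])).round(1))
    x=c["frame"][115:265,220:420] if n=="top" else c["frame"][160:310,220:420]
    cv2.imwrite(f"pics/{n}_{sys.argv[1]}.png",cv2.resize(x,None,fx=4,fy=4,interpolation=cv2.INTER_CUBIC))
E
python3 ang.py a1
```

```text
16.1 [ 0.6341 -0.0143  0.1366] [ 1.7999e+02 -1.0000e-02  1.2193e+02] 0.037741657736954946 [0.9 1.  2.3] [ 16.3  19.2  -9.5  -0.  -61.4 -74.4]
top
224 0.1 r 0.086 ang -111.4
224 0.122 r 0.085 ang -113.5
158 0.1 r 0.084 ang 174.3
158 0.122 r 0.086 ang 174.1
scene
127 0.1 r 0.082 ang 95.4
127 0.122 r 0.075 ang 76.6
153 0.1 r 0.093 ang 27.3
161 0.1 r 0.093 ang -38.1
```

View pics/top_a1.png

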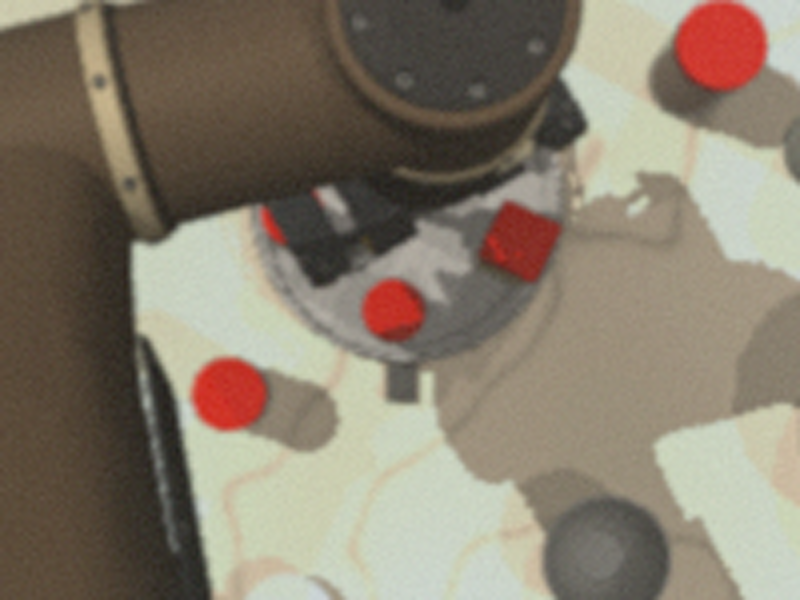

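The tray followed the full 18° without slip. The square jar is now at -113.8°, leaving about 65.5° (10.9 units).

apply_moves([
  [255, [0, 0, 0], 0.5],
  [255, [0, 0, 0], 0.8],
  [255, [0, 0, 0], 0.9],
  [255, [0, 0, 0], 0.9],
  [255, [0, 0, 0], 0.9],
  [255, [0, 0, 0], 0.9],
  [255, [0, 0, 0], 0.9],
  [255, [0, 0, 0], 0.8],
  [255, [0, 0, 0], 0.6],
  [255, [0, 0, 0], 0.4],
  [255, [0, 0, 0], 0],
  [255, [0, 0, 0], 0],
])

```text
time_s: 17.7
tcp_pos: [0.6339, -0.0127, 0.1366]
eef_rot: [-180.0, -0.1, 76.3]
contact_force: [-3.1, 7.9, 3.6]
gripper_width: 0.0377
```

```bash
python3 ang.py a2
```

```text
17.7 [ 0.6339 -0.0127  0.1366] [-1.7998e+02 -1.3000e-01  7.6320e+01] 0.037692984800948376 [-3.1  7.9  3.6] [ 1.64e+01  1.92e+01 -9.40e+00 -1.00e-01 -6.14e+01 -1.20e+02]
top
162 0.1 r 0.084 ang 128.6
162 0.122 r 0.084 ang 130.1
225 0.1 r 0.083 ang -158.1
225 0.122 r 0.084 ang -159.3
scene
56 0.1 r 0.089 ang -163.9
56 0.122 r 0.067 ang -152.0
121 0.1 r 0.08 ang 122.0
121 0.122 r 0.061 ang 105.5
132 0.1 r 0.09 ang 50.8
132 0.122 r 0.101 ang 37.2
77 0.1 r 0.09 ang -76.3
77 0.122 r 0.103 ang -63.7
163 0.1 r 0.095 ang -14.3
```

View pics/top_a2.png

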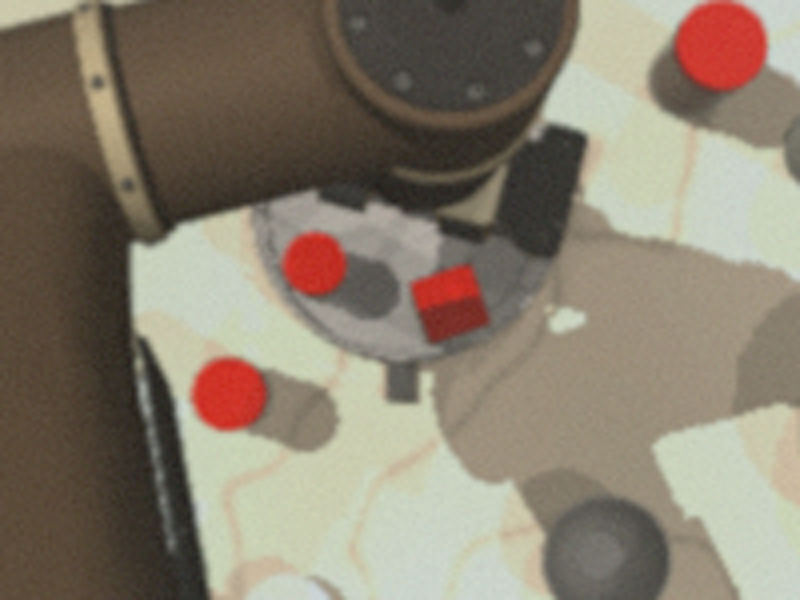

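The rows added up to 45.6°, as commanded. The square jar is at -159.4°, so 20° remains (3.35 units). I'll ease the side load by 1 mm as well.

apply_moves([
  [255, [0.02, 0, 0], 0.5],
  [255, [0, 0, 0], 0.8],
  [255, [0, 0, 0], 0.8],
  [255, [0, 0, 0], 0.8],
  [255, [0, 0, 0], 0.45],
  [255, [0, 0, 0], 0],
  [255, [0, 0, 0], 0],
  [255, [0, 0, 0], 0],
])

```text
time_s: 18.8
tcp_pos: [0.6343, -0.0119, 0.1366]
eef_rot: [-179.9, -0.1, 56.2]
contact_force: [-2.5, 8.4, 3.6]
gripper_width: 0.0373
```

```bash
python3 ang.py a3; python3 wl.py w6
```

```text
18.8 [ 0.6343 -0.0119  0.1366] [-1.7995e+02 -1.1000e-01  5.6220e+01] 0.03731852804651765 [-2.5  8.4  3.6] [ 1.640e+01  1.920e+01 -9.400e+00 -1.000e-01 -6.140e+01 -1.402e+02]
top
173 0.1 r 0.084 ang 107.8
173 0.122 r 0.084 ang 109.8
211 0.1 r 0.082 ang -179.3
211 0.122 r 0.084 ang -179.7
scene
122 0.1 r 0.082 ang 102.3
122 0.122 r 0.071 ang 83.8
158 0.1 r 0.092 ang 32.5
161 0.1 r 0.093 ang -32.2
18.9 [ 0.6343 -0.012   0.1366] [-1.7994e+02 -1.1000e-01  5.6220e+01] 0.03779164567741644 [-2.91  7.88  4.13] [ 1.640e+01  1.920e+01 -9.400e+00 -1.000e-01 -6.140e+01 -1.402e+02]
```

View pics/top_a3.png

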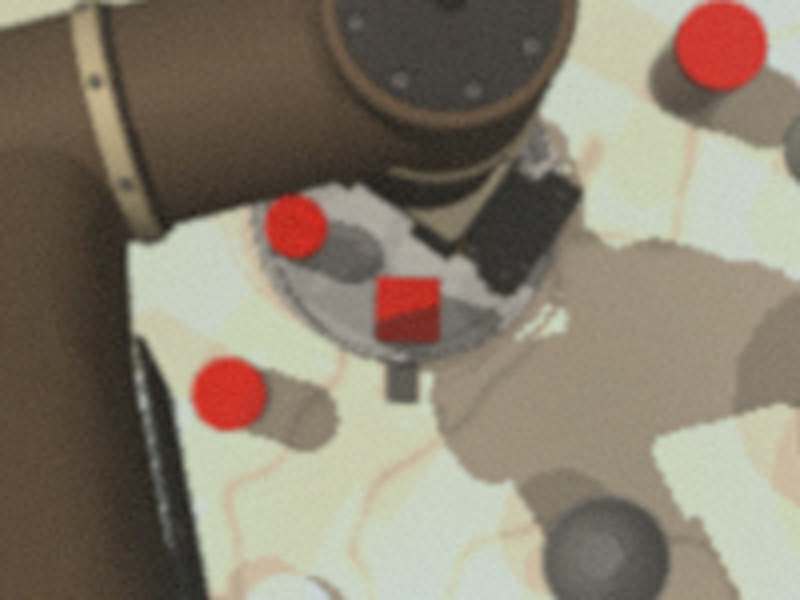

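View pics/scene_a3.png

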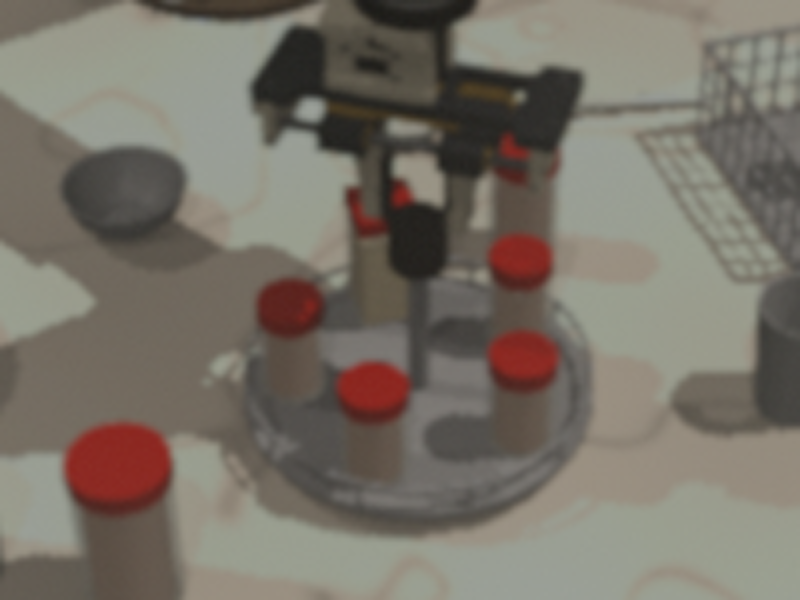

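The square cap is centred over the tongue: -179.7° measured against -179.4° for the tongue, and the capped jar and katori have not moved. I'll hold for a moment, do a final look, and hand in.

apply_moves([
  [255, [0, 0, 0], 0],
  [255, [0, 0, 0], 0],
  [255, [0, 0, 0], 0],
  [255, [0, 0, 0], 0],
  [255, [0, 0, 0], 0],
], squeeze=35)

```text
time_s: 19.58
tcp_pos: [0.6343, -0.0119, 0.1366]
eef_rot: [-179.9, -0.1, 56.2]
contact_force: [-2.2, 6.6, 3.9]
gripper_width: 0.0373
```

```bash
python3 ang.py a4; python3 -c "
from h import *
c=viewer.capture('scene'); cv2.imwrite('pics/sceneF.png',c['frame'])"
```

```text
19.575 [ 0.6343 -0.0119  0.1366] [-1.7995e+02 -1.1000e-01  5.6220e+01] 0.037327522699239585 [-2.2  6.6  3.9] [ 1.640e+01  1.920e+01 -9.400e+00 -1.000e-01 -6.140e+01 -1.402e+02]
top
170 0.1 r 0.084 ang 107.7
170 0.122 r 0.084 ang 109.6
213 0.1 r 0.083 ang -179.4
213 0.122 r 0.084 ang -179.8
scene
120 0.1 r 0.082 ang 102.4
120 0.122 r 0.071 ang 83.9
158 0.1 r 0.092 ang 32.5
158 0.1 r 0.093 ang -32.2
```

View pics/sceneF.png

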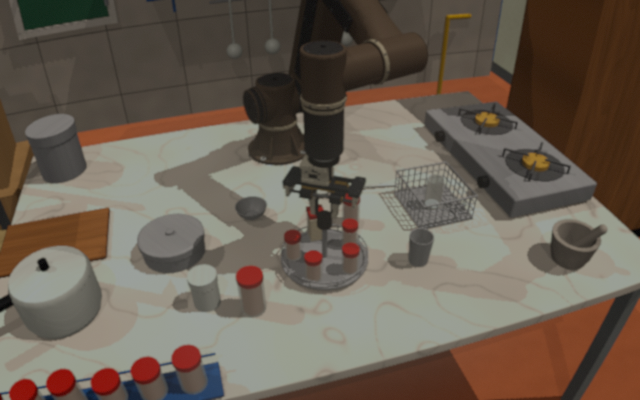

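The final scene view shows the jar in the basket at (435,190), the gripper on the knob at (323,220), and everything else where it was at the start.

```bash
python3 -c "
from plant import close_job; print(close_job())"
```

```text
the job is handed in; nothing more can be done
None
```

I lifted the empty jar into the wire basket, then gripped the knob and turned the carousel about 84° until the square jar stood at the front. I handed the job in at about 19.7 s with the gripper still closed on the knob. No verdict is reported.

- **Empty jar:** it stands upright near the middle of the basket, released and clear of the fingers in the wrist and scene views.
- **Square jar:** it sits at -179.8° in the last top view, and the tongue is at about -179.4°. That is under 1 mm off the front place along the circle.
- **Grip:** squeeze is set to 35 N and the opening is steady at 37 mm. The knob should be 40 mm, so that reading is about 2.5 mm low. I read no finger contact force directly; the tray followed the gripper without slip.
- **Side load:** about 8 N remained at the wrist at the end, well inside the limit.
- **Other things:** I saw no movement in the pictures, but I measured none of them against their starting positions.
- **Disagreements:** my first estimate of the basket centre was 10 mm off, because I took a floor line for the rim. I corrected it before lowering the jar. The knob centre from the wrist view differed from the cap-circle fit by about 3 mm. The scene camera was no use for a cross-check of the final angle, because the gripper partly hides the square cap there.

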